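# Shut a control box and lock its quarter-turn fastener

### The arm

A 6-joint arm with a two-finger parallel gripper is mounted at the origin on a cart in front of the work surface, level with it; the furniture and walls round the work are solid. World frame = base frame: x ahead of the robot, y to its left, z up, the work surface at z = 0. Lengths are in m, angles in rad, forces in N, time in s.
With the tool pointing down it reaches from about 0.375 to 0.975 m from the base axis. Payload 3.8 kg.
Tool frame: the origin (TCP) lies on the mounting face of the last link; the fingertips stand 173 mm ahead of it and the grasp point (between the pads) lies 155 mm ahead of it; z points along the fingers, y is the direction in which the jaws open and shut (so a half turn about z gives the same grasp; the last joint's range is limited). The gripper opens to 85 mm and grips with 20 to 120 N. Pads are 22 mm wide; open, the fingers measure 114 mm over their backs; the gripper's body (76 mm by 85 mm) begins 54 mm behind the grasp point. The pads swing forward as they close: fully open they stand 13 mm farther back than shut.
Start: joints at [1.202, 0.264, 1.604, -0, 1.274, -0.037], TCP at [0.22, 0.638, 0.405] pointing down, gripper open.
Joint ranges: [-2.63, 2.63], [-0.94, 2.18], [0.31, 2.57], [-1.31, 4.45], [0, 2.66], [-2.55, 2.55]. Speed limits (rad/s): [2.57, 2.57, 3.14, 3.14, 3.14, 3.14].

### API

Orientations are given as a rotation vector (axis times angle).
In Python, from workcell import bot, imaging, order gives the robot as it stands. The module is installed in compiled form; this text tells all that it offers.
- The arm moves only by the shell command python3 -m creep 'ROWS' [OPENING] [FORCE]. ROWS is JSON, a list of rows, each an object with "slide": the shift along the tool's x, y, z each as a share of 25 mm, from -1 to 1, a list of three; "angular": the turn, a rotation vector about the tool's x, y, z each as a share of 4 degrees, from -1 to 1, a list of three. A call has 1 to 5 rows; each row shifts and turns the commanded pose from where the row before left it, along the tool's axes as they then stand; what a row does not reach is not made up. A row lasts 1/12 s, in which the tool goes at most 41.7 mm and 7.16 degrees, less where a joint would pass 70% of its speed; a pose out of reach is approached as far as the arm can. A call with a number of a shift or a turn outside -1 to 1 is refused whole. A call with a gripper value outside its range is refused whole. OPENING is the closure, from -1 (fully open) to 1 (shut), set as the call begins (- or left out, the last holds). The fingers move at their own pace and stop on an object; FORCE is the grip in N (left out, the last holds). Time passes only in rows, so rows that do not move let the fingers close. It gives the time, the measured TCP pose, the force and the opening at its end, in the units of the state.
- bot.read_state(): the state, without advancing time (a new reading comes with each control period).
- imaging.read_camera(name): name is "scene" or "top" or "wrist"; returns (picture, depth): 420x560x3 uint8, red, green, blue; 420x560 float32, m along the optical axis (not along the pixel's ray), 0 where there is no reading.
- imaging.camera_model(name): a dict with "fovy" (degrees; the focal length in pixels is half the picture's height over the tangent of half this angle, whatever the lens; pixels are square), "cx", "cy" (the principal point, pixels), "k1" (the pictures are not rectified: a ray, as slopes to the right and down, at radius r is drawn at 1 + k1 r^2 times it, then the intrinsics apply), "camera_from_world" (4x4, takes a point from world to camera coordinates); the wrist camera has in their place "tool_from_camera" (4x4, takes a point from camera to tool coordinates, whose origin is the TCP and whose axes are the flange's). Camera axes: x right, y down, z forward; pixel columns grow to the right and rows downward; lengths in m; the calibration is good to about 2 mm. A picture is of the moment at which its call begins: read the wrist's pose just before it. camera_model takes no time and is no camera call.
- order.finish_job(): hands the job in, once; it reports no verdict.
The state is a dict: "time": time; "q": joint angles; "joint_vel": joint speeds; "joint_torque": joint torques, N m; "tool_pos": TCP position; "tcp_rot": TCP orientation; "wrist_force": force on the tool from outside, world axes, zero at the start; "torque": the same for the moment, N m; "width": opening from 0.0 (shut) to 1.0 (fully open).
Only numpy, scipy, OpenCV 4.12 (cv2) and the standard library are available. Lean on these libraries where they do the work, as an engineer would, in place of code of your own. Each camera call takes 0.05 s, during which the arm holds its last target.

### The job

The small control box on the bench has been left open. Shut its lid, then lock the lid with the black wing knob of its quarter-turn fastener: find by feel the angle at which its cross bar lines up with the slot beneath, push the knob right in, turn it a quarter turn so that it clicks home, and let go. Do not shift the hammer, the dark bottle or the screwdriver.

Things in the scene. Friction and masses are not known exactly. Their poses are not given: they have to be found in the camera images.
- control_box: Grey sheet-metal box, 180 x 180 x 90 mm high, open on top, screwed to the bench with small lugs at its two sides. Origin: centre of its underside. Its x axis points from the front (the side of the lid's free edge) to the hinge, z up.
- hinge_axis (a point): Middle of the lid's hinge axis, which runs along the box's y axis at the rim, 90 mm above the bench. The lid is a flat plate, 188 mm from hinge to front edge, 184 mm wide, 4 mm thick; shut, its top is 94 mm above the bench.
- lid (a joint): Hinge of the lid in rad: 0 = shut, grows as the front edge rises (starts 0.4 to 0.75). The stiff hinge leaves the lid where it is put; 5 to 15 N straight down on top of the lid, 100 mm or more from the hinge and beside the knob, shuts it.
- lid_front (a point): Middle of the lid's front (free) edge, on its top face.
- slot_centre (a point): Centre of the slot plate inside the box, under the knob when the lid is shut; the point is on the plate's top, 14 mm below the shut lid's top. The slot, 39 x 14 mm, lies level; its direction is not given (this point's axes are the box's) and differs from start to start: 20 to 90 degrees off the wing's starting direction, to either side.
- knob_grip (a point): Centre of the black wing knob on the lid: an upright bar 64 mm long (its x axis), 14 mm thick (y), 24 mm high (z), to be gripped across its thickness; out, its centre is 38 mm above the lid's top. It turns about z either way without stops with slight friction (0.06 N m) and stays as left. Under the lid it carries a cross bar 34 x 8 x 5 mm parallel to the wing.
- knob_foot (a point): Foot of the wing, on its turning axis, 135 mm from the hinge on the lid's centre line; 26 mm above the lid's top when out. Here the wing stands on a round flange, 60 mm across and 4 mm thick (top face at this point), on which fingertips can press. With the lid shut, the cross bar below enters the slot only when the wing lines up with it within about 9 degrees (half a turn gives the same).
- plunger (a joint): How far the knob is pushed in, m: 0 = out, 0.018 = bottomed; a spring (4 to 8.5 N) pushes it out. Not lined up, it stops on the plate at 0.003. Lined up, it goes to 0.018 and, held deeper than 0.0155, turns freely. A quarter turn (90 +-10 degrees, either way) from the slot it springs up into a notch when let go: locked at 0.012. Between, it stays at 0.015, not locked; in line, it springs out.
- hammer: Hammer with black handle lying on the bench, 121 x 257 x 32 mm, to be left alone. Origin: centre of its underside.
- dark_bottle: Dark brown bottle with a black cap standing on the bench, 53 mm across, 162 mm high, to be left alone. Origin: centre of its underside.
- screwdriver: Small black screwdriver lying on the bench, 150 mm long, to be left alone. Origin: centre of its underside.

How it is judged:
By the outcome, as a careful person would: the job done as asked, in the order asked, and still so for the second after the job is handed in, with the robot touching nothing.
It also fails if it takes over 72 s, if anything falls off the work surface, if the arm or the gripper's body presses on something with over 40 N, if the wrist force passes 120 N, or if a joint passes its speed limit or range.

## Working session

There is one attempt and no reset: what is moved stays moved. The work goes in short steps, Python scripts to look and compute and a shell command to move; the robot and the scene stay as the last step left them, time stands still between calls to the robot, and variables do not carry over. Pictures are saved under pics/ and viewed, and the job is handed in when it is done.

```bash
mkdir -p pics; python3 - <<'E'
from workcell import bot, imaging
import cv2,numpy as np
print(bot.read_state())
for n in ("scene","top"):
    p,d=imaging.read_camera(n)
    cv2.imwrite(f"pics/{n}0.png",p[:,:,::-1]); np.save(f"pics/{n}0.npy",d)
    print(n,imaging.camera_model(n))
print(imaging.camera_model("wrist"))
E
```

```text
{'time': 0.0, 'q': array([ 1.20210998e+00,  2.64775735e-01,  1.60539617e+00, -5.03908768e-05,
        1.27369895e+00, -3.68880911e-02]), 'joint_vel': array([-6.62212230e-04, -5.08922671e-04, -8.87587918e-04,  7.12168534e-04,
        5.33981988e-05,  2.52174333e-04]), 'joint_torque': array([-1.42993445e-03, -5.15107977e+01, -3.67311931e+01, -2.84871694e-04,
        1.30342305e-02,  4.27795911e-06]), 'tool_pos': array([0.21975361, 0.63785865, 0.4033344 ]), 'tcp_rot': array([-0.5187088 , -3.09805534,  0.00352003]), 'wrist_force': array([-0.2501794 , -0.47367776, -0.73580717]), 'torque': array([-0.05328614,  0.05049222, -0.01564642]), 'width': 1.0079809827993456}
scene {'fovy': 53.46230725005738, 'cx': 284.0226403839824, 'cy': 214.4495769185177, 'k1': -0.12352437398630764, 'camera_from_world': array([[-0.75513554, -0.65532791, -0.01776618,  0.47197902],
       [-0.23114623,  0.29151458, -0.92821908,  0.20915306],
       [ 0.61346698, -0.69682464, -0.3716096 ,  0.8274774 ],
       [ 0.        ,  0.        ,  0.        ,  1.        ]])}
top {'fovy': 48.409786208880035, 'cx': 284.43372995969736, 'cy': 210.46920063064547, 'k1': 0.04698607061932343, 'camera_from_world': array([[ 0.00485022, -0.99994657, -0.00912822,  0.11548406],
       [-0.98742539, -0.00334669, -0.1580503 ,  0.57796307],
       [ 0.15801131,  0.00978002, -0.98738887,  1.28743632],
       [ 0.        ,  0.        ,  0.        ,  1.        ]])}
{'fovy': 70.37264482937866, 'cx': 284.56213760296947, 'cy': 205.55032543047759, 'k1': 0.0007422042684613324, 'tool_from_camera': array([[-7.66301795e-04, -9.59327905e-01, -2.82293080e-01,
         7.15855358e-02],
       [ 9.99998613e-01, -3.17725217e-04, -1.63481891e-03,
        -2.85075196e-04],
       [ 1.47863577e-03, -2.82293941e-01,  9.59326818e-01,
         3.11224670e-02],
       [ 0.00000000e+00,  0.00000000e+00,  0.00000000e+00,
         1.00000000e+00]])}
```

View pics/scene0.png

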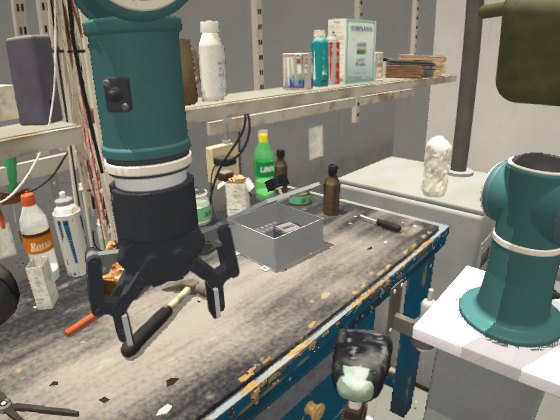

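View pics/top0.png

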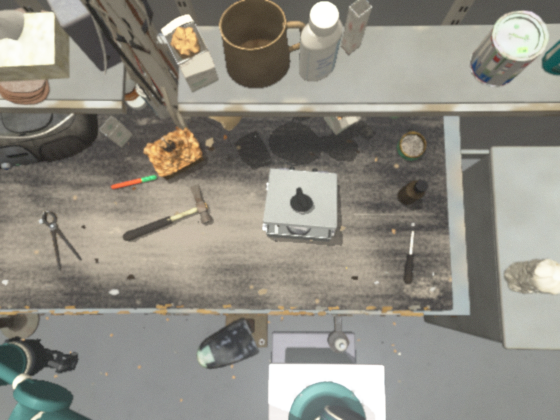

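The scene view shows the box at about (280,235), with the lid nearly edge-on above it. In the top view the lid is at about (303,203) with the knob at (301,203). The hammer is on the left at (170,220), the bottle at (412,193) and the screwdriver at (410,255).

```bash
cat > h.py <<'E'
import numpy as np,cv2
from workcell import bot,imaging
from scipy.spatial.transform import Rotation as R
def K(n):
    m=imaging.camera_model(n); f=210/np.tan(np.radians(m['fovy']/2))
    return np.array([[f,0,m['cx']],[0,f,m['cy']],[0,0,1]]),np.array([m['k1'],0,0,0,0.]),m
def w_from_c(n,st=None):
    m=imaging.camera_model(n)
    if n!='wrist': return np.linalg.inv(m['camera_from_world'])
    T=np.eye(4);T[:3,:3]=R.from_rotvec(st['tcp_rot']).as_matrix();T[:3,3]=st['tool_pos']
    return T@m['tool_from_camera']
def rays(n,uv):
    k,d,m=K(n); return cv2.undistortPoints(np.asarray(uv,float).reshape(-1,1,2),k,d).reshape(-1,2)
def cloud(n,dep,st=None):
    v,u=np.mgrid[0:420,0:560]; s=rays(n,np.stack([u.ravel(),v.ravel()],1))
    P=np.c_[s,np.ones(len(s))]*dep.reshape(-1,1); T=w_from_c(n,st)
    P=P@T[:3,:3].T+T[:3,3]; P[dep.ravel()<=0]=np.nan
    return P.reshape(420,560,3)
def proj(n,P,st=None):
    k,d,m=K(n);T=np.linalg.inv(w_from_c(n,st));
    return cv2.projectPoints(np.asarray(P,float).reshape(-1,1,3),cv2.Rodrigues(T[:3,:3])[0],T[:3,3],k,d)[0].reshape(-1,2)
def toz(n,uv,z,st=None):
    T=w_from_c(n,st);s=rays(n,uv);D=np.c_[s,np.ones(len(s))]@T[:3,:3].T
    return T[:3,3]+D*((z-T[2,3])/D[:,2])[:,None]
E
python3 - <<'E'
from h import *
p=cv2.imread('pics/top0.png');d=np.load('pics/top0.npy')
c=p[150:260,240:440];cv2.imwrite('pics/topz.png',cv2.resize(c,None,fx=4,fy=4,interpolation=cv2.INTER_CUBIC))
s=cv2.imread('pics/scene0.png')[150:290,200:400];cv2.imwrite('pics/scz.png',cv2.resize(s,None,fx=4,fy=4,interpolation=cv2.INTER_CUBIC))
C=cloud('top',d);np.save('pics/C.npy',C)
for v in range(165,250,5):
    print(v,[tuple(np.round(C[v,u],3)) for u in (275,300,325)])
E
```

```text
165 [(np.float64(0.723), np.float64(0.147), np.float64(-0.001)), (np.float64(0.724), np.float64(0.072), np.float64(-0.002)), (np.float64(0.724), np.float64(-0.003), np.float64(-0.002))]
170 [(np.float64(0.683), np.float64(0.144), np.float64(0.098)), (np.float64(0.708), np.float64(0.072), np.float64(-0.002)), (np.float64(0.707), np.float64(-0.002), np.float64(0.002))]
175 [(np.float64(0.667), np.float64(0.144), np.float64(0.105)), (np.float64(0.667), np.float64(0.075), np.float64(0.105)), (np.float64(0.669), np.float64(0.006), np.float64(0.101))]
180 [(np.float64(0.651), np.float64(0.143), np.float64(0.116)), (np.float64(0.651), np.float64(0.075), np.float64(0.114)), (np.float64(0.653), np.float64(0.006), np.float64(0.108))]
185 [(np.float64(0.635), np.float64(0.143), np.float64(0.123)), (np.float64(0.636), np.float64(0.075), np.float64(0.122)), (np.float64(0.637), np.float64(0.007), np.float64(0.114))]
190 [(np.float64(0.62), np.float64(0.143), np.float64(0.129)), (np.float64(0.607), np.float64(0.077), np.float64(0.194)), (np.float64(0.622), np.float64(0.008), np.float64(0.123))]
195
[... 1298 characters left out ...]
loat64(0.146), np.float64(0.003)), (np.float64(0.526), np.float64(0.073), np.float64(0.007)), (np.float64(0.527), np.float64(-0.001), np.float64(0.003))]
235 [(np.float64(0.505), np.float64(0.144), np.float64(0.062)), (np.float64(0.503), np.float64(0.074), np.float64(0.089)), (np.float64(0.512), np.float64(-0.0), np.float64(0.008))]
240 [(np.float64(0.497), np.float64(0.145), np.float64(0.001)), (np.float64(0.497), np.float64(0.072), np.float64(0.005)), (np.float64(0.495), np.float64(0.002), np.float64(0.034))]
245 [(np.float64(0.482), np.float64(0.145), np.float64(0.008)), (np.float64(0.482), np.float64(0.073), np.float64(0.006)), (np.float64(0.484), np.float64(-0.001), np.float64(-0.003))]
```

View pics/topz.png

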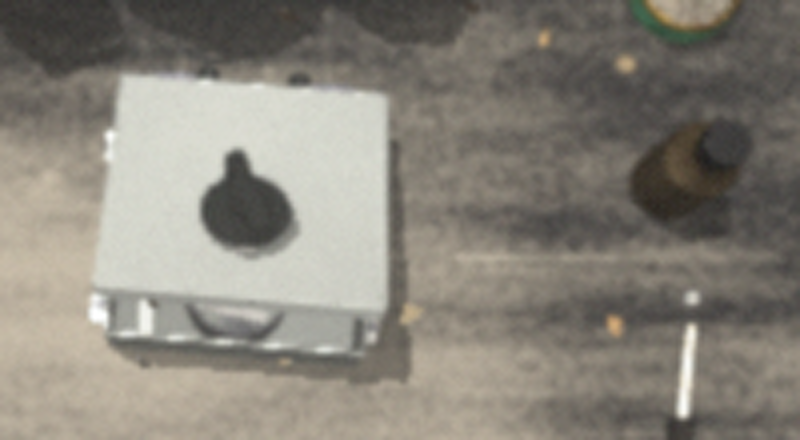

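View pics/scz.png

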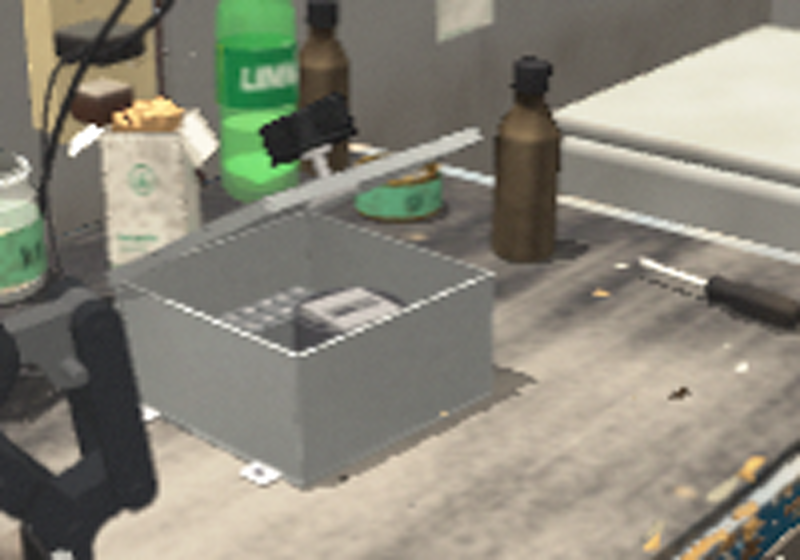

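```bash
python3 - <<'E'
from h import *
uv=np.array([[300,355],[493,275],[120,280],[315,210]])/4-0.375+[200,150]
P=toz('scene',uv,0.09);print('rim F R L B',P.round(4))
print([np.linalg.norm(P[i]-P[j]) for i,j in((0,1),(0,2),(1,3),(2,3))])
# slot ends guess
s=cv2.imread('pics/scene0.png')[205:250,245:330];cv2.imwrite('pics/slot.png',cv2.resize(s,None,fx=9,fy=9,interpolation=cv2.INTER_CUBIC))
C=np.load('pics/C.npy')
# lid plane
M=C[172:225,266:335].reshape(-1,3); 
from numpy.linalg import svd,lstsq
m=M[np.isfinite(M).all(1)&(M[:,2]>.09)&(M[:,2]<.2)]
for _ in range(6):
    A=np.c_[m[:,:2],np.ones(len(m))];c=np.linalg.lstsq(A,m[:,2],rcond=None)[0]
    m=m[abs(A@c-m[:,2])<.006]
print('plane',c,len(m),'angle',np.arctan(np.hypot(*c[:2])),'az',np.degrees(np.arctan2(-c[1],-c[0])))
# lid corners on top picture: px
uv=np.array([[122,74],[388,93],[387,312],[94,290]])/4-0.375+[240,150]
T=w_from_c('top');s=rays('top',uv);D=np.c_[s,np.ones(4)]@T[:3,:3].T;o=T[:3,3]
t=(c[0]*o[0]+c[1]*o[1]+c[2]-o[2])/(D[:,2]-c[0]*D[:,0]-c[1]*D[:,1]);Q=o+D*t[:,None];print('lid BL BR FR FL',Q.round(4))
print(np.linalg.norm(np.roll(Q,-1,0)-Q,axis=1))
E
```

```text
rim F R L B [[ 0.5078  0.1666  0.09  ]
 [ 0.4918 -0.0054  0.09  ]
 [ 0.6794  0.1549  0.09  ]
 [ 0.6672 -0.0257  0.09  ]]
[np.float64(0.17278648572659805), np.float64(0.17198722688680718), np.float64(0.17654397063223276), np.float64(0.18105258189427026)]
plane [-0.57287742  0.04590709  0.48224412] 3005 angle 0.5216191993556055 az -4.581563173884081
lid BL BR FR FL [[ 0.6893  0.1579  0.0946]
 [ 0.6765 -0.0274  0.0935]
 [ 0.5113 -0.0151  0.1887]
 [ 0.5245  0.1703  0.1896]]
[0.18575608 0.19106979 0.18588229 0.19071086]
```

View pics/slot.png

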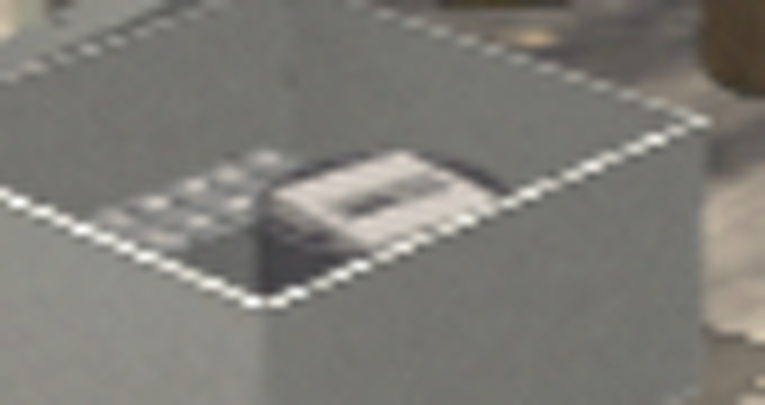

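```bash
python3 - <<'E'
from h import *
uv=np.array([[352,207],[448,183],[400,195]])/9-0.44+[245,205]
P=toz('scene',uv,0.08);print(P.round(4)); d=P[1]-P[0]; print('slot len',np.linalg.norm(d),'dir',np.degrees(np.arctan2(d[1],d[0])))
uv=np.array([[262,205],[405,150],[505,190],[365,247]])/9-0.44+[245,205]
print('plate corners',toz('scene',uv,0.08).round(4))
st=bot.read_state();Rm=R.from_rotvec(st['tcp_rot']).as_matrix();print(Rm.round(3))
# wing in scene: top edge ends in scz
C=cloud('scene',np.load('pics/scene0.npy'))
s=cv2.imread('pics/scene0.png')[165:215,255:330];cv2.imwrite('pics/knob.png',cv2.resize(s,None,fx=10,fy=10,interpolation=cv2.INTER_CUBIC))
s=cv2.imread('pics/top0.png')[180:220,280:325];cv2.imwrite('pics/knobt.png',cv2.resize(s,None,fx=14,fy=14,interpolation=cv2.INTER_CUBIC))
for v in range(172,192,3): print(v,[C[v,u].round(3).tolist() for u in range(264,292,4)])
E
```

```text
[[0.5482 0.0877 0.08  ]
 [0.5379 0.0572 0.08  ]
 [0.5431 0.0726 0.08  ]]
slot len 0.03220919010895856 dir -108.80038440205713
plate corners [[0.5693 0.1027 0.08  ]
 [0.5636 0.0461 0.08  ]
 [0.5217 0.0509 0.08  ]
 [0.5271 0.1065 0.08  ]]
[[-0.945  0.326 -0.001]
 [ 0.326  0.945 -0.002]
 [ 0.    -0.002 -1.   ]]
172 [[0.875, -0.184, 0.109], [0.873, -0.202, 0.105], [0.863, -0.213, 0.105], [0.904, -0.279, 0.082], [0.887, -0.281, 0.085], [0.88, -0.296, 0.083], [0.972, -0.426, 0.037]]
175 [[0.876, -0.185, 0.098], [0.871, -0.199, 0.095], [0.865, -0.214, 0.093], [0.904, -0.277, 0.071], [0.571, 0.072, 0.213], [0.561, 0.068, 0.213], [0.97, -0.423, 0.025]]
178 [[0.879, -0.187, 0.086], [0.868, -0.197, 0.086], [0.868, -0.217, 0.081], [0.577, 0.08, 0.206], [0.572, 0.071, 0.204], [0.557, 0.073, 0.208], [0.975, -0.429, 0.01]]
181 [[0.881, -0.189, 0.074], [0.603, 0.083, 0.194], [0.586, 0.086, 0.197], [0.575, 0.084, 0.199], [0.569, 0.075, 0.198], [0.556, 0.074, 0.2], [0.555, 0.06, 0.197]]
184 [[0.876, -0.183, 0.065], [0.602, 0.084, 0.186], [0.589, 0.083, 0.188], [0.575, 0.084, 0.191], [0.557, 0.088, 0.196], [0.551, 0.08, 0.195], [0.973, -0.425, -0.015]]
187 [[0.876, -0.183, 0.054], [0.597, 0.09, 0.18], [0.591, 0.082, 0.179], [0.563, 0.097, 0.189], [0.567, 0.078, 0.183], [0.88, -0.294, 0.025], [0.939, -0.386, -0.011]]
190 [[0.877, -0.183, 0.043], [0.588, 0.099, 0.177], [0.592, 0.08, 0.171], [0.904, -0.276, 0.013], [0.569, 0.075, 0.174], [0.876, -0.29, 0.015], [0.893, -0.332, 0.0]]
```

View pics/knob.png

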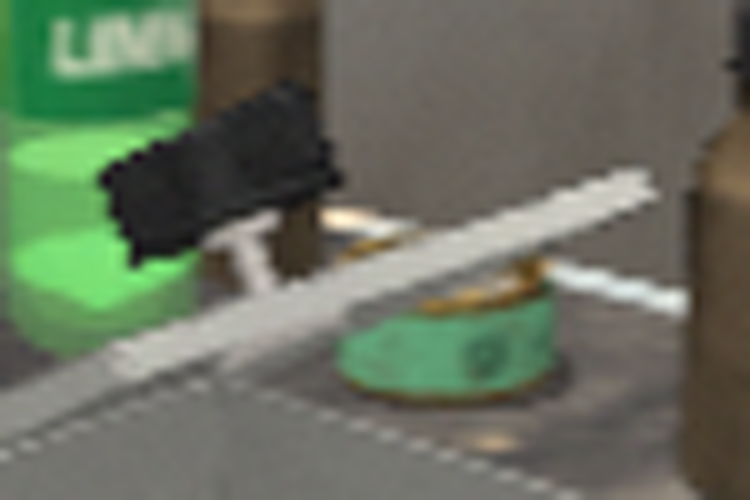

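View pics/knobt.png

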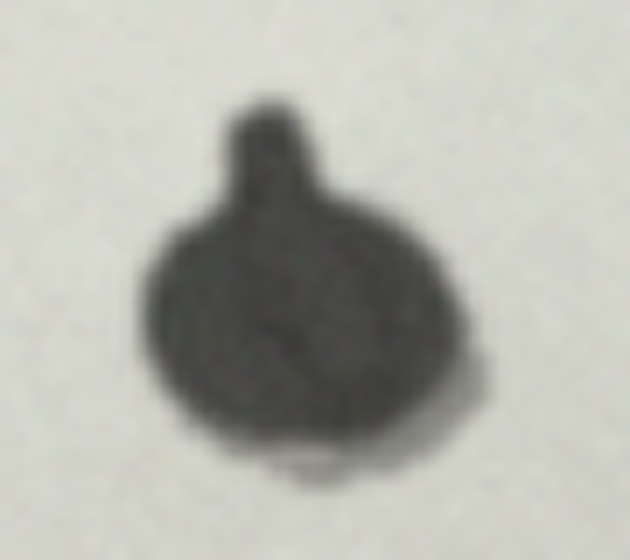

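The slot shows in the scene view at about (289,227). That puts it at (0.543, 0.073) with a world direction of about 71°. The wing lies roughly along world x. I'm moving above the lid's left front now.

```bash
R5='x'; python3 -m creep '[{"slide":[-0.77,-0.62,0],"angular":[0,0,0]},{"slide":[-0.77,-0.62,0],"angular":[0,0,0]},{"slide":[-0.77,-0.62,0],"angular":[0,0,0]},{"slide":[-0.77,-0.62,0],"angular":[0,0,0]},{"slide":[-0.77,-0.62,0],"angular":[0,0,0]}]' 1 40
python3 -m creep '[{"slide":[-0.77,-0.62,0],"angular":[0,0,0]},{"slide":[-0.77,-0.62,0],"angular":[0,0,0]},{"slide":[-0.77,-0.62,0],"angular":[0,0,0]},{"slide":[-0.77,-0.62,0],"angular":[0,0,0]},{"slide":[-0.77,-0.62,0],"angular":[0,0,0]}]'
python3 -m creep '[{"slide":[-0.77,-0.62,0],"angular":[0,0,0]},{"slide":[-0.77,-0.62,0],"angular":[0,0,0]},{"slide":[-0.77,-0.62,0],"angular":[0,0,0]},{"slide":[-0.77,-0.62,0],"angular":[0,0,0]},{"slide":[-0.77,-0.62,0],"angular":[0,0,0]}]'
python3 -m creep '[{"slide":[-0.77,-0.62,0],"angular":[0,0,0]},{"slide":[-0.77,-0.62,0],"angular":[0,0,0]},{"slide":[-0.77,-0.62,0],"angular":[0,0,0]},{"slide":[-0.77,-0.62,0],"angular":[0,0,0]}]'
```

```text
time: 0.52
tool_pos: [0.2859, 0.5324, 0.4039]
tcp_rot: [-0.518, -3.098, 0.002]
wrist_force: [1.1, -0.2, 0.1]
width: 0.303
time: 0.93
tool_pos: [0.3517, 0.4277, 0.4041]
tcp_rot: [-0.519, -3.098, 0.001]
wrist_force: [0.3, -0.4, 0.1]
width: 0.001
time: 1.35
tool_pos: [0.4174, 0.3231, 0.4042]
tcp_rot: [-0.519, -3.098, 0.001]
wrist_force: [0.4, 0.4, -0.1]
width: -0.001
time: 1.68
tool_pos: [0.47, 0.2394, 0.4042]
tcp_rot: [-0.519, -3.098, 0.001]
wrist_force: [0.6, -0.5, 0.4]
width: -0.004
```

```bash
python3 -m creep '[{"slide":[-0.77,-0.62,0],"angular":[0,0,0]},{"slide":[-0.77,-0.62,0],"angular":[0,0,0]},{"slide":[-0.77,-0.62,0],"angular":[0,0,0]},{"slide":[-0.77,-0.62,0],"angular":[0,0,0]},{"slide":[-0.6,-0.5,0],"angular":[0,0,0]}]'
python3 - <<'E'
from h import *
st=bot.read_state();p,d=imaging.read_camera('wrist');cv2.imwrite('pics/w1.png',p[:,:,::-1])
C=cloud('wrist',d,st);print(st['tool_pos'],st['q'])
for v in range(60,420,60): print(v,[C[v,u].round(3).tolist() for u in range(60,560,80)])
E
```

```text
time: 2.1
tool_pos: [0.533, 0.1386, 0.4042]
tcp_rot: [-0.52, -3.098, 0.001]
wrist_force: [-0.2, 0.1, 0.0]
width: 0.002
[0.53301794 0.13862237 0.40415482] [ 2.09337166e-01  2.97407133e-02  1.87165582e+00 -4.31855636e-04
  1.24088810e+00 -1.02888684e+00]
60 [[0.321, -0.061, -0.001], [0.35, 0.025, -0.003], [0.38, 0.112, -0.001], [0.41, 0.199, -0.003], [0.44, 0.285, -0.002], [0.47, 0.371, -0.002], [0.501, 0.459, -0.003]]
120 [[0.378, -0.096, -0.001], [0.41, -0.005, -0.001], [0.442, 0.087, -0.0], [0.473, 0.178, -0.001], [0.505, 0.269, -0.002], [0.537, 0.361, -0.002], [0.561, 0.433, 0.023]]
180 [[0.443, -0.136, -0.002], [0.476, -0.039, -0.002], [0.5, 0.081, 0.082], [0.542, 0.155, 0.003], [0.576, 0.251, -0.0], [0.61, 0.347, -0.001], [0.644, 0.445, -0.002]]
240 [[0.515, -0.179, -0.001], [0.551, -0.077, -0.001], [0.527, 0.092, 0.181], [0.55, 0.144, 0.171], [0.657, 0.231, -0.001], [0.693, 0.334, -0.001], [0.707, 0.414, 0.028]]
300 [[0.597, -0.229, -0.001], [0.563, 0.001, 0.159], [0.514, 0.121, 0.285], [0.523, 0.147, 0.284], [0.532, 0.173, 0.284], [0.786, 0.318, -0.002], [0.769, 0.387, 0.055]]
360 [[0.691, -0.284, -0.001], [0.511, 0.105, 0.308], [0.512, 0.129, 0.316], [0.524, 0.146, 0.31], [0.551, 0.166, 0.29], [0.536, 0.184, 0.311], [0.878, 0.387, 0.042]]
```

View pics/w1.png

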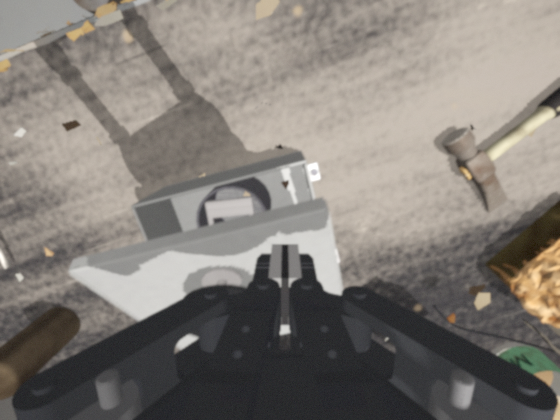

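The wrist view shows the fingertips at (286,250), just behind the lid's front-left edge. The slot plate is at (230,207), and the geometry agrees with the first measurements. Now I press the lid shut.

```bash
python3 -m creep '[{"slide":[-0.45,0.16,0.8],"angular":[0,0,0]},{"slide":[0,0,0.8],"angular":[0,0,0]},{"slide":[0,0,0.4],"angular":[0,0,0]},{"slide":[0,0,0.4],"angular":[0,0,0]},{"slide":[0,0,0.4],"angular":[0,0,0]}]'
python3 -m creep '[{"slide":[0,0,0.4],"angular":[0,0,0]},{"slide":[0,0,0.4],"angular":[0,0,0]},{"slide":[0,0,0.4],"angular":[0,0,0]}]'
python3 -m creep '[{"slide":[0,0,0.4],"angular":[0,0,0]},{"slide":[0,0,0.4],"angular":[0,0,0]}]'
```

```text
time: 2.57
tool_pos: [0.5442, 0.1406, 0.3343]
tcp_rot: [0.518, 3.098, 0.0]
wrist_force: [-0.4, 0.0, 1.6]
width: -0.003
time: 2.82
tool_pos: [0.5444, 0.1406, 0.3043]
tcp_rot: [0.518, 3.098, 0.001]
wrist_force: [-1.2, 0.3, 2.7]
width: -0.0
time: 2.98
tool_pos: [0.5443, 0.1404, 0.2838]
tcp_rot: [-0.518, -3.098, -0.0]
wrist_force: [-1.4, -0.0, 2.4]
width: 0.002
```

```bash
python3 -m creep '[{"slide":[0,0,0.3],"angular":[0,0,0]},{"slide":[0,0,0.3],"angular":[0,0,0]},{"slide":[0,0,0.05],"angular":[0,0,0]}]'
python3 -m creep '[{"slide":[0,0,0.08],"angular":[0,0,0]},{"slide":[0,0,0],"angular":[0,0,0]}]'
```

```text
time: 3.23
tool_pos: [0.5442, 0.1403, 0.2674]
tcp_rot: [-0.519, -3.097, 0.001]
wrist_force: [-2.3, -0.0, 6.7]
width: 0.004
time: 3.4
tool_pos: [0.5443, 0.1403, 0.2674]
tcp_rot: [-0.519, -3.097, 0.001]
wrist_force: [-5.9, -1.0, 11.1]
width: -0.0
```

```bash
python3 -m creep '[{"slide":[0,0,-0.8],"angular":[0,0,0]},{"slide":[0,0.6,-1],"angular":[0,0,0]},{"slide":[0,0.8,-1],"angular":[0,0,0]},{"slide":[0,0.8,-1],"angular":[0,0,0]},{"slide":[0,0.8,-1],"angular":[0,0,0]}]' -1
python3 - <<'E'
from h import *
st=bot.read_state();p,d=imaging.read_camera('wrist');cv2.imwrite('pics/w2.png',p[:,:,::-1]);np.save('pics/w2.npy',d)
t,dt=imaging.read_camera('top');cv2.imwrite('pics/top2z.png',cv2.resize(t[150:260,240:440,::-1],None,fx=4,fy=4,interpolation=cv2.INTER_CUBIC))
import pickle;pickle.dump(st,open('pics/st2.pkl','wb'));print(st['tool_pos'])
E
```

```text
time: 3.82
tool_pos: [0.5691, 0.2117, 0.3872]
tcp_rot: [0.52, 3.098, -0.0]
wrist_force: [1.1, -0.6, -0.2]
width: 0.705
[0.56908988 0.21171201 0.38715852]
```

View pics/w2.png

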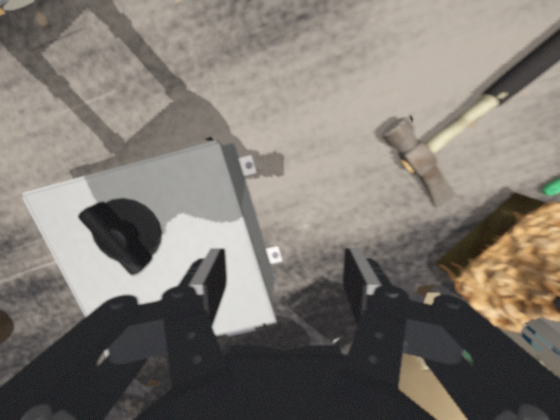

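View pics/top2z.png

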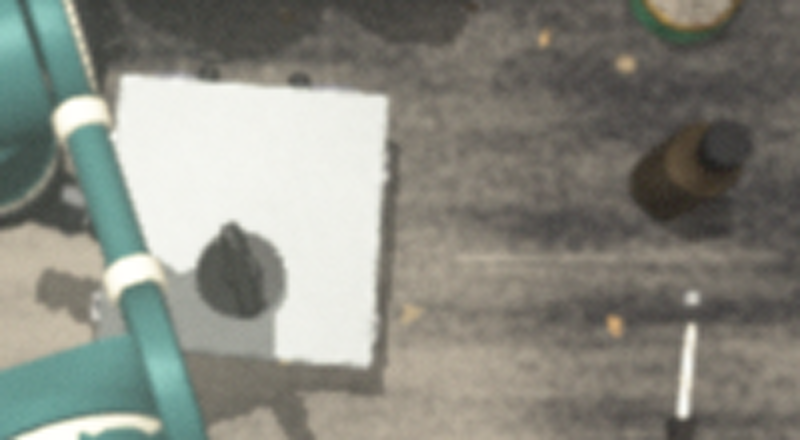

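The lid is shut. In the wrist view the wing runs from about (92,210) to (143,268). I'll fit its axis from the depth image.

```bash
python3 - <<'E'
from h import *
import pickle;st=pickle.load(open('pics/st2.pkl','rb'))
p=cv2.imread('pics/w2.png');d=np.load('pics/w2.npy');C=cloud('wrist',d,st)
S=C[180:300,60:190].reshape(-1,3);print('zs',np.histogram(S[:,2],bins=np.arange(.08,.16,.005)))
w=S[(S[:,2]>.135)&(S[:,2]<.155)]
print(len(w));w2=w[:,:2].astype(np.float32);r=cv2.minAreaRect(w2*1000);print(r)
u,s,vt=np.linalg.svd(w2-w2.mean(0));print('mean',w.mean(0),'ang',np.degrees(np.arctan2(vt[0,1],vt[0,0])))
f=S[(S[:,2]>.114)&(S[:,2]<.126)];print('flange',cv2.minEnclosingCircle((f[:,:2]*1000).astype(np.float32)))
# lid corners
uv=[[219,141],[26,195],[274,322]]
print(toz('wrist',uv,.094,st).round(4))
cv2.imwrite('pics/w2k.png',cv2.resize(p[170:300,50:200],None,fx=5,fy=5,interpolation=cv2.INTER_CUBIC))
E
```

```text
zs (array([   0,    0, 9897,  542,    0,    0,    0,  891,  743,  288,  321,
        350, 1547,   34,    0]), array([0.08 , 0.085, 0.09 , 0.095, 0.1  , 0.105, 0.11 , 0.115, 0.12 ,
       0.125, 0.13 , 0.135, 0.14 , 0.145, 0.15 , 0.155]))
1931
((544.3659057617188, 76.63743591308594), (63.57158660888672, 24.043659210205078), 3.6032378673553467)
mean [0.54279295 0.07843097 0.14200637] ang 14.754634
flange ((543.8762817382812, 77.25090026855469), 31.652149200439453)
[[ 0.5009  0.1747  0.094 ]
 [ 0.488  -0.0095  0.094 ]
 [ 0.6895  0.1577  0.094 ]]
```

View pics/w2k.png

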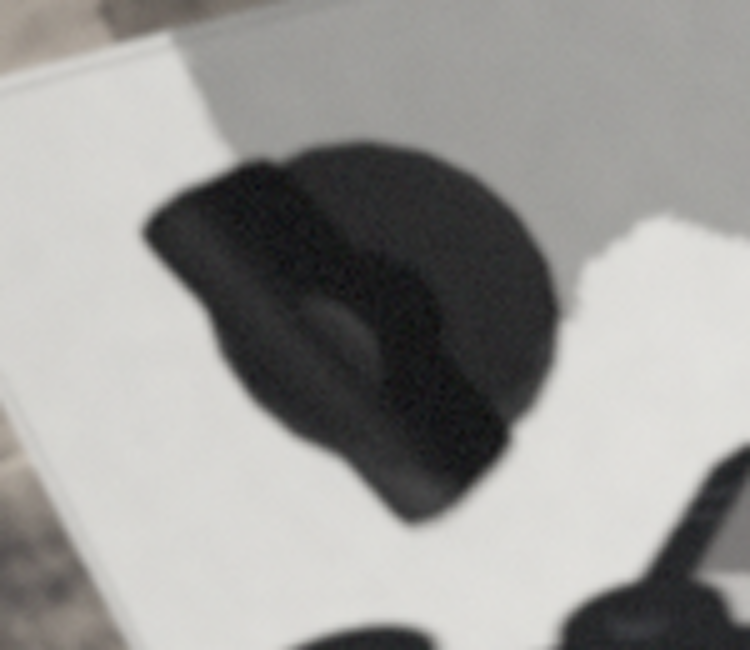

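```bash
python3 - <<'E'
from h import *
import pickle;st=pickle.load(open('pics/st2.pkl','rb'))
d=np.load('pics/w2.npy');C=cloud('wrist',d,st)
S=C[180:300,60:190].reshape(-1,3)
w=S[(S[:,2]>.1405)&(S[:,2]<.155)]
r=cv2.minAreaRect((w[:,:2]*1000).astype(np.float32));print(r)
u,s,vt=np.linalg.svd(w[:,:2]-w[:,:2].mean(0),full_matrices=False);print(w.mean(0),np.degrees(np.arctan2(vt[0,1],vt[0,0])))
# edges of wing top (silhouettes) in zoomed crop /5
for a,b in (((145,235),(410,520)),((270,160),(510,435)),((210,185),(490,490))):
    P=toz('wrist',np.array([a,b])/5-.4+[50,170],.144,st);q=P[1]-P[0];print(P.round(4)[:,:2],np.degrees(np.arctan2(q[1],q[0])))
E
```

```text
((544.28662109375, 76.27799987792969), (63.26082992553711, 23.296266555786133), 5.368399143218994)
[0.54320571 0.07722565 0.14306523] 14.801501343021481
[[0.5179 0.0651]
 [0.5739 0.0805]] 15.415980954626388
[[0.5137 0.0885]
 [0.5656 0.1022]] 14.705149167864542
[[0.5142 0.0782]
 [0.5732 0.0949]] 15.797110510969217
```

The wing is at about 15° world, centred on (0.544, 0.077), and the slot is at about 71°. I'll go over the knob and turn the tool x axis to 15°.

```bash
python3 -m creep '[{"slide":[-0.16,-0.9,0],"angular":[0,0,0]},{"slide":[-0.16,-0.9,0],"angular":[0,0,0]},{"slide":[-0.16,-0.9,0],"angular":[0,0,0]},{"slide":[-0.16,-0.9,0],"angular":[0,0,0]},{"slide":[-0.16,-0.9,0],"angular":[0,0,0]}]' -1
python3 -m creep '[{"slide":[0,-0.9,0],"angular":[0,0,0]},{"slide":[0,0,0],"angular":[0,0,1]},{"slide":[0,0,0],"angular":[0,0,1]},{"slide":[0,0,0],"angular":[0,0,1]},{"slide":[0,0,0],"angular":[0,0,1]}]'
python3 -m creep '[{"slide":[0,0,0],"angular":[0,0,1]},{"slide":[0,0,0],"angular":[0,0,1]},{"slide":[0,0,0],"angular":[0,0,1]},{"slide":[0,0,0],"angular":[0,0,1]},{"slide":[0,0,0],"angular":[0,0,1]}]'
python3 -m creep '[{"slide":[0,0,0],"angular":[0,0,1]},{"slide":[0,0,0],"angular":[0,0,1]},{"slide":[0,0,0],"angular":[0,0,1]},{"slide":[0,0,0],"angular":[0,0,1]},{"slide":[0,0,0],"angular":[0,0,1]}]'
python3 -m creep '[{"slide":[0,0,0],"angular":[0,0,1]},{"slide":[0,0,0],"angular":[0,0,1]},{"slide":[0,0,0],"angular":[0,0,1]},{"slide":[0,0,0],"angular":[0,0,1]},{"slide":[0,0,0],"angular":[0,0,1]}]'
python3 -m creep '[{"slide":[0,0,0],"angular":[0,0,1]},{"slide":[0,0,0],"angular":[0,0,1]},{"slide":[0,0,0],"angular":[0,0,1]},{"slide":[0,0,0],"angular":[0,0,1]},{"slide":[0,0,0],"angular":[0,0,1]}]'
python3 -m creep '[{"slide":[0,0,0],"angular":[0,0,1]},{"slide":[0,0,0],"angular":[0,0,1]},{"slide":[0,0,0],"angular":[0,0,1]},{"slide":[0,0,0],"angular":[0,0,1]},{"slide":[0,0,0],"angular":[0,0,1]}]'
python3 -m creep '[{"slide":[0,0,0],"angular":[0,0,1]},{"slide":[0,0,0],"angular":[0,0,1]},{"slide":[0,0,0],"angular":[0,0,1]},{"slide":[0,0,0],"angular":[0,0,1]},{"slide":[0,0,0],"angular":[0,0,1]}]'
python3 -m creep '[{"slide":[0,0,0],"angular":[0,0,1]},{"slide":[0,0,0],"angular":[0,0,1]},{"slide":[0,0,0],"angular":[0,0,0.5]}]'
python3 -m creep '[{"slide":[0,0,0],"angular":[0,0,0]}]'
python3 - <<'E'
from h import *
st=bot.read_state();Rm=R.from_rotvec(st['tcp_rot']).as_matrix();print(Rm.round(3),np.degrees(np.arctan2(Rm[1,0],Rm[0,0])),st['q'],st['tool_pos'])
print('to go tool axes m',Rm.T@(np.array([.544,.077,0])-st['tool_pos']))
p,d=imaging.read_camera('wrist');cv2.imwrite('pics/w3.png',p[:,:,::-1])
E
```

```text
time: 4.33
tool_pos: [0.5505, 0.097, 0.3849]
tcp_rot: [-0.518, -3.097, 0.001]
wrist_force: [-0.1, -0.1, -0.1]
width: 1.001
time: 4.75
tool_pos: [0.5433, 0.0763, 0.385]
tcp_rot: [-0.951, -2.993, 0.001]
wrist_force: [0.6, -1.0, 0.1]
width: 0.997
time: 5.17
tool_pos: [0.5434, 0.0766, 0.3849]
tcp_rot: [-1.456, -2.783, 0.002]
wrist_force: [-0.2, -0.2, 0.1]
width: 0.999
time: 5.58
tool_pos: [0.5434, 0.0766, 0.3849]
tcp_rot: [-1.917, -2.488, 0.002]
wrist_force: [-0.4, -0.0, 1.4]
width: 0.998
time: 6.0
tool_pos: [0.5434, 0.0766, 0.3849]
tcp_rot: [-2.32, -2.117, 0.002]
wrist_force: [-0.0, 0.4, 0.2]
width: 1.004
time: 6.42
tool_pos: [0.5434, 0.0766, 0.3849]
tcp_rot: [-2.653, -1.683, 0.003]
wrist_force: [-1.0, 0.0, 0.4]
width: 1.002
time: 6.83
tool_pos: [0.5434, 0.0766, 0.3849]
tcp_rot: [-2.905, -1.197, 0.003]
wrist_force: [-0.3, 0.8, -0.0]
width: 0.998
time: 7.25
tool_pos: [0.5434, 0.0766, 0.3849]
tcp_rot: [3.068, 0.674, -0.003]
wrist_force: [-0.4, 0.4, 0.7]
width: 0.998
time: 7.5
tool_pos: [0.5434, 0.0766, 0.3849]
tcp_rot: [3.115, 0.404, -0.003]
wrist_force: [-0.0, 0.5, -0.2]
width: 0.999
time: 7.58
tool_pos: [0.5434, 0.0766, 0.385]
tcp_rot: [3.115, 0.408, -0.003]
wrist_force: [-0.5, 0.2, 1.0]
width: 1.004
[[ 0.966  0.258 -0.002]
 [ 0.258 -0.966 -0.001]
 [-0.002  0.    -1.   ]] 14.926732831541013 [ 9.47777930e-02  3.97194196e-02  1.89733147e+00 -3.73682767e-04
  1.20618536e+00  1.40518696e+00] [0.54337907 0.07660616 0.38502121]
to go tool axes m [ 1.3477384e-03 -2.4877821e-04  3.8501947e-01]
```

View pics/w3.png

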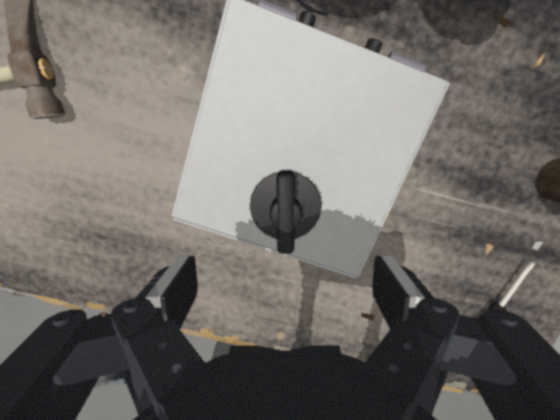

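The wing stands centred between the open jaws, at u ≈ 286 in the picture and parallel to the pads. I'll go down and grip.

```bash
python3 -m creep '[{"slide":[0.04,0,0.87],"angular":[0,0,0]},{"slide":[0,0,0.87],"angular":[0,0,0]},{"slide":[0,0,0.87],"angular":[0,0,0]},{"slide":[0,0,0.87],"angular":[0,0,0]},{"slide":[0,0,0],"angular":[0,0,0]}]'
python3 -m creep '[{"slide":[0,0,0],"angular":[0,0,0]},{"slide":[0,0,0],"angular":[0,0,0]},{"slide":[0,0,0],"angular":[0,0,0]},{"slide":[0,0,0],"angular":[0,0,0]},{"slide":[0,0,0],"angular":[0,0,0]}]' 1 40
python3 -m creep '[{"slide":[0,0,0],"angular":[0,0,0]},{"slide":[0,0,0],"angular":[0,0,0]},{"slide":[0,0,0],"angular":[0,0,0]}]'
```

```text
time: 8.05
tool_pos: [0.5422, 0.0769, 0.2939]
tcp_rot: [-3.114, -0.411, 0.015]
wrist_force: [-1.5, 0.3, -1.1]
width: 1.001
time: 8.47
tool_pos: [0.5453, 0.0774, 0.301]
tcp_rot: [3.115, 0.41, 0.004]
wrist_force: [-0.2, 0.2, -0.4]
width: 0.298
time: 8.72
tool_pos: [0.5453, 0.0771, 0.3005]
tcp_rot: [3.114, 0.41, 0.003]
wrist_force: [0.1, -2.2, 3.1]
width: 0.148
```

```bash
python3 -m creep '[{"slide":[0,0,0],"angular":[0,0,-1]},{"slide":[0,0,0],"angular":[0,0,-1]},{"slide":[0,0,0],"angular":[0,0,-1]},{"slide":[0,0,0],"angular":[0,0,-1]},{"slide":[0,0,0],"angular":[0,0,-1]}]'
python3 -m creep '[{"slide":[0,0,0],"angular":[0,0,-1]},{"slide":[0,0,0],"angular":[0,0,-1]},{"slide":[0,0,0],"angular":[0,0,-1]},{"slide":[0,0,0],"angular":[0,0,-1]},{"slide":[0,0,0],"angular":[0,0,-1]}]'
python3 -m creep '[{"slide":[0,0,0],"angular":[0,0,-1]},{"slide":[0,0,0],"angular":[0,0,-1]},{"slide":[0,0,0],"angular":[0,0,-1]},{"slide":[0,0,0],"angular":[0,0,-1]},{"slide":[0,0,0],"angular":[0,0,0]}]'
python3 - <<'E'
from h import *
st=bot.read_state();Rm=R.from_rotvec(st['tcp_rot']).as_matrix();print(np.degrees(np.arctan2(Rm[1,0],Rm[0,0])),st['q'],st['tool_pos'],st['wrist_force'],st['torque'],st['width'])
p,d=imaging.read_camera('wrist');cv2.imwrite('pics/w4.png',p[:,:,::-1])
E
```

```text
time: 9.13
tool_pos: [0.5451, 0.0773, 0.3002]
tcp_rot: [2.994, 0.949, 0.002]
wrist_force: [1.7, -1.3, 3.0]
width: 0.154
time: 9.55
tool_pos: [0.545, 0.0774, 0.3001]
tcp_rot: [2.784, 1.455, 0.002]
wrist_force: [0.8, -1.7, 2.8]
width: 0.154
time: 9.97
tool_pos: [0.5448, 0.0774, 0.2999]
tcp_rot: [-2.556, -1.826, -0.001]
wrist_force: [0.1, -0.7, 3.3]
width: 0.151
71.08453151634772 [9.57946850e-02 1.19331443e-01 1.97836123e+00 3.10260834e-04
 1.04344369e+00 4.25775879e-01] [0.54482918 0.07741361 0.29993339] [ 0.14442976 -0.67358835  3.26092156] [-0.02406141  0.2440874  -0.00170549] 0.15094927144759804
```

View pics/w4.png

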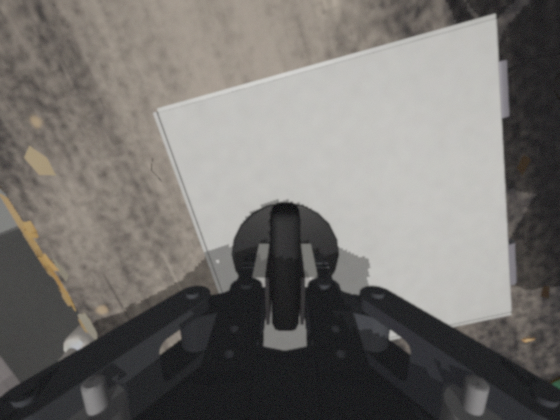

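The wing turned with the jaws to 71°. Now I push in, watching depth and force.

```bash
python3 -m creep '[{"slide":[0,0,0.12],"angular":[0,0,0]},{"slide":[0,0,0.12],"angular":[0,0,0]},{"slide":[0,0,0],"angular":[0,0,0]}]'
python3 -m creep '[{"slide":[0,0,0.12],"angular":[0,0,0]},{"slide":[0,0,0],"angular":[0,0,0]}]'
```

```text
time: 10.27
tool_pos: [0.5448, 0.0774, 0.2931]
tcp_rot: [2.559, 1.823, 0.001]
wrist_force: [-0.6, 0.2, 4.7]
width: 0.149
time: 10.43
tool_pos: [0.5449, 0.0774, 0.2903]
tcp_rot: [2.558, 1.823, 0.001]
wrist_force: [-0.8, 1.2, 6.0]
width: 0.156
```

```bash
python3 -m creep '[{"slide":[0,0,0.12],"angular":[0,0,0]},{"slide":[0,0,0],"angular":[0,0,0]}]'
python3 -m creep '[{"slide":[0,0,0.12],"angular":[0,0,0]},{"slide":[0,0,0],"angular":[0,0,0]}]'
python3 -m creep '[{"slide":[0,0,0.1],"angular":[0,0,0]},{"slide":[0,0,0],"angular":[0,0,0]}]'
```

```text
time: 10.6
tool_pos: [0.5449, 0.0774, 0.2875]
tcp_rot: [-2.558, -1.823, -0.001]
wrist_force: [-0.6, -0.2, 5.5]
width: 0.15
time: 10.77
tool_pos: [0.5449, 0.0774, 0.2846]
tcp_rot: [2.558, 1.823, 0.001]
wrist_force: [-0.9, -0.2, 6.8]
width: 0.152
time: 10.93
tool_pos: [0.545, 0.0774, 0.2828]
tcp_rot: [2.558, 1.823, 0.001]
wrist_force: [-1.6, -1.0, 7.6]
width: 0.147
```

```bash
python3 -m creep '[{"slide":[0,0,0.08],"angular":[0,0,0]},{"slide":[0,0,0],"angular":[0,0,0]}]'
python3 -m creep '[{"slide":[0,0,0.08],"angular":[0,0,0]},{"slide":[0,0,0],"angular":[0,0,0]}]'
```

```text
time: 11.1
tool_pos: [0.5451, 0.0775, 0.2825]
tcp_rot: [2.558, 1.823, 0.001]
wrist_force: [-6.5, -1.0, 18.0]
width: 0.149
time: 11.27
tool_pos: [0.5454, 0.0775, 0.2822]
tcp_rot: [2.558, 1.823, 0.002]
wrist_force: [-9.7, -1.0, 26.8]
width: 0.149
```

It bottomed at TCP z 0.2825, 18 mm below the start height, so the cross bar is in the slot. To centre the slot angle by feel, I'll lift to mid-depth and wiggle.

```bash
cat > s.py <<'E'
from h import *
st=bot.read_state();Rm=R.from_rotvec(st['tcp_rot']).as_matrix();print('ang',np.degrees(np.arctan2(Rm[1,0],Rm[0,0])).round(2),'z',st['tool_pos'][2].round(4),'F',st['wrist_force'].round(1),'M',st['torque'].round(3),'tau6',st['joint_torque'][5].round(3),'q6',st['q'][5].round(3))
E
python3 -m creep '[{"slide":[0,0,-0.25],"angular":[0,0,0]},{"slide":[0,0,-0.2],"angular":[0,0,0]},{"slide":[0,0,0],"angular":[0,0,0]}]'; python3 s.py
for i in 1; do python3 -m creep '[{"slide":[0,0,0],"angular":[0,0,-1]},{"slide":[0,0,0],"angular":[0,0,0]}]'>/dev/null; python3 s.py; done
python3 -m creep '[{"slide":[0,0,0],"angular":[0,0,-1]},{"slide":[0,0,0],"angular":[0,0,0]}]' >/dev/null; python3 s.py
python3 -m creep '[{"slide":[0,0,0],"angular":[0,0,-0.5]},{"slide":[0,0,0],"angular":[0,0,0]}]' >/dev/null; python3 s.py
```

```text
time: 11.52
tool_pos: [0.545, 0.0774, 0.2908]
tcp_rot: [2.558, 1.823, 0.002]
wrist_force: [-1.3, -0.2, 4.7]
width: 0.151
ang 70.96 z 0.2908 F [-1.3 -0.2  4.7] M [-0.02   0.189  0.001] tau6 -0.012 q6 0.428
ang 75.11 z 0.2898 F [-0.9 -0.3  5.4] M [0.01  0.136 0.097] tau6 -0.503 q6 0.356
ang 79.11 z 0.2897 F [-0.9  0.1  5. ] M [0.033 0.103 0.065] tau6 -0.507 q6 0.286
ang 81.03 z 0.2896 F [-1.   0.1  5.4] M [0.002 0.146 0.005] tau6 -0.266 q6 0.252
```

```bash
python3 -m creep '[{"slide":[0,0,0],"angular":[0,0,-0.5]},{"slide":[0,0,0],"angular":[0,0,0]}]' >/dev/null; python3 s.py
python3 -m creep '[{"slide":[0,0,0],"angular":[0,0,-0.5]},{"slide":[0,0,0],"angular":[0,0,0]}]' >/dev/null; python3 s.py
```

```text
ang 83.03 z 0.2896 F [-2.1  0.4  6.4] M [0.035 0.212 0.071] tau6 -0.264 q6 0.217
ang 85.03 z 0.2896 F [-1.6  0.2  5.7] M [0.062 0.213 0.101] tau6 -0.264 q6 0.182
```

```bash
python3 -m creep '[{"slide":[0,0,0],"angular":[0,0,-0.5]},{"slide":[0,0,0],"angular":[0,0,0]}]' >/dev/null; python3 s.py
python3 - <<'E'
from h import *
p,d=imaging.read_camera('wrist');cv2.imwrite('pics/w5.png',cv2.resize(p[180:350,200:370,::-1],None,fx=3.5,fy=3.5))
E
```

```text
ang 87.03 z 0.2896 F [-2.7  0.5  4.9] M [0.065 0.161 0.044] tau6 -0.264 q6 0.148
```

View pics/w5.png

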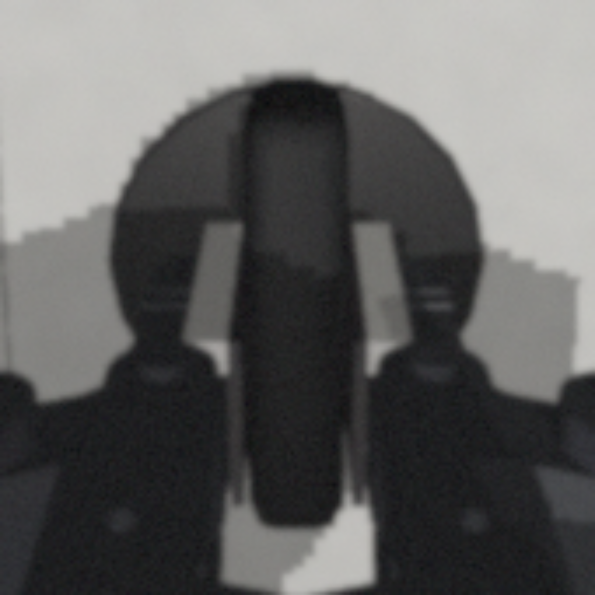

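```bash
python3 -m creep '[{"slide":[0,0,0],"angular":[0,0,-0.5]},{"slide":[0,0,0],"angular":[0,0,0]}]' >/dev/null; python3 s.py
python3 -m creep '[{"slide":[0,0,0],"angular":[0,0,-0.5]},{"slide":[0,0,0],"angular":[0,0,0]}]' >/dev/null; python3 s.py
python3 -m creep '[{"slide":[0,0,-0.16],"angular":[0,0,0]},{"slide":[0,0,0],"angular":[0,0,0]}]' >/dev/null; python3 s.py
python3 -m creep '[{"slide":[0,0,-0.16],"angular":[0,0,0]},{"slide":[0,0,0],"angular":[0,0,0]}]' >/dev/null; python3 s.py
```

```text
ang 89.02 z 0.2896 F [-0.9  0.   5.9] M [ 0.044  0.161 -0.072] tau6 -0.333 q6 0.113
ang 90.98 z 0.2895 F [-1.5 -0.3  6.4] M [ 0.092  0.25  -0.318] tau6 -0.569 q6 0.078
ang 90.93 z 0.2936 F [-0.8  0.5  5.2] M [ 0.09   0.14  -0.232] tau6 -0.251 q6 0.079
ang 90.99 z 0.2979 F [0.  0.5 2.8] M [ 0.17   0.013 -0.071] tau6 -0.04 q6 0.079
```

There is a stop at about 90°, where the torque jumped to -0.32. Now the other side.

```bash
python3 -m creep '[{"slide":[0,0,0.1],"angular":[0,0,1]},{"slide":[0,0,0.1],"angular":[0,0,1]},{"slide":[0,0,0.1],"angular":[0,0,0.75]},{"slide":[0,0,0.1],"angular":[0,0,0]},{"slide":[0,0,0],"angular":[0,0,0]}]' >/dev/null; python3 s.py
python3 -m creep '[{"slide":[0,0,0],"angular":[0,0,1]},{"slide":[0,0,0],"angular":[0,0,0.5]},{"slide":[0,0,0],"angular":[0,0,0]}]' >/dev/null; python3 s.py
python3 -m creep '[{"slide":[0,0,0],"angular":[0,0,0.5]},{"slide":[0,0,0],"angular":[0,0,0]}]' >/dev/null; python3 s.py
python3 -m creep '[{"slide":[0,0,0],"angular":[0,0,0.5]},{"slide":[0,0,0],"angular":[0,0,0]}]' >/dev/null; python3 s.py
python3 -m creep '[{"slide":[0,0,0],"angular":[0,0,0.5]},{"slide":[0,0,0],"angular":[0,0,0]}]' >/dev/null; python3 s.py
```

```text
ang 80.0 z 0.2878 F [-0.3  0.9  6.5] M [ 0.119  0.108 -0.062] tau6 -0.006 q6 0.271
ang 73.93 z 0.2883 F [-0.6 -0.1  6.7] M [ 0.074  0.129 -0.084] tau6 0.305 q6 0.376
ang 71.94 z 0.2883 F [-0.9  1.4  5.5] M [ 0.097  0.102 -0.021] tau6 0.262 q6 0.411
ang 69.94 z 0.2883 F [-0.  -0.3  5.6] M [ 0.12   0.133 -0.051] tau6 0.262 q6 0.446
ang 67.94 z 0.2883 F [-0.5  1.   6.5] M [ 0.014  0.113 -0.087] tau6 0.262 q6 0.481
```

```bash
python3 -m creep '[{"slide":[0,0,0],"angular":[0,0,0.5]},{"slide":[0,0,0],"angular":[0,0,0]}]' >/dev/null; python3 s.py
python3 -m creep '[{"slide":[0,0,0],"angular":[0,0,0.5]},{"slide":[0,0,0],"angular":[0,0,0]}]' >/dev/null; python3 s.py
python3 -m creep '[{"slide":[0,0,0],"angular":[0,0,0.5]},{"slide":[0,0,0],"angular":[0,0,0]}]' >/dev/null; python3 s.py
python3 - <<'E'
from h import *
p,d=imaging.read_camera('wrist');cv2.imwrite('pics/w6.png',cv2.resize(p[180:350,200:370,::-1],None,fx=3.5,fy=3.5))
E
```

```text
ang 65.95 z 0.2883 F [-1.   0.2  5.4] M [0.062 0.075 0.004] tau6 0.299 q6 0.516
ang 63.97 z 0.2883 F [-0.3  0.5  5.5] M [0.076 0.066 0.196] tau6 0.468 q6 0.55
ang 62.02 z 0.2883 F [-0.4 -0.2  5.9] M [0.023 0.061 0.442] tau6 0.709 q6 0.585
```

View pics/w6.png

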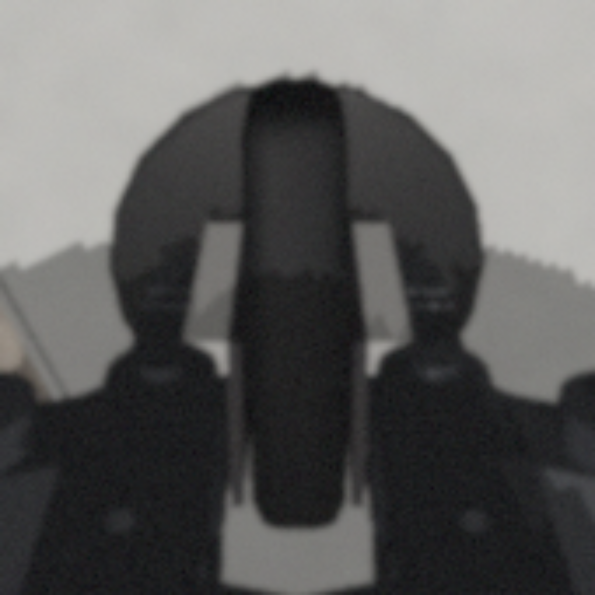

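The stops are at about 65.5° and 88.5°, so the slot is centred at about 77°. I'll go back inside the slot, push fully in, then make the quarter turn to -13°.

```bash
python3 -m creep '[{"slide":[0,0,0],"angular":[0,0,-1]},{"slide":[0,0,0],"angular":[0,0,-1]},{"slide":[0,0,0],"angular":[0,0,-1]},{"slide":[0,0,0],"angular":[0,0,-0.75]},{"slide":[0,0,0],"angular":[0,0,0]}]' >/dev/null; python3 s.py
python3 -m creep '[{"slide":[0,0,0.13],"angular":[0,0,0]},{"slide":[0,0,0.14],"angular":[0,0,0]},{"slide":[0,0,0],"angular":[0,0,0]}]' >/dev/null; python3 s.py
```

```text
ang 77.14 z 0.2883 F [-1.   0.4  6.1] M [0.133 0.141 0.015] tau6 -0.435 q6 0.32
ang 77.02 z 0.2825 F [-3.8  0.  12. ] M [0.077 0.55  0.006] tau6 0.053 q6 0.323
```

Bottomed with 12 N at 77°. I'll add 1 mm of push and turn 90°, which is 22.5 rows.

```bash
python3 -m creep '[{"slide":[0,0,0.04],"angular":[0,0,1]},{"slide":[0,0,0],"angular":[0,0,1]},{"slide":[0,0,0],"angular":[0,0,1]},{"slide":[0,0,0],"angular":[0,0,1]}]' >/dev/null; python3 s.py
python3 -m creep '[{"slide":[0,0,0],"angular":[0,0,1]},{"slide":[0,0,0],"angular":[0,0,1]},{"slide":[0,0,0],"angular":[0,0,1]},{"slide":[0,0,0],"angular":[0,0,1]}]' >/dev/null; python3 s.py
```

```text
ang 60.83 z 0.2824 F [-3.8 -0.4 15.8] M [-0.1    0.857  0.066] tau6 -0.811 q6 0.605
ang 44.84 z 0.2824 F [-3.5 -1.4 16.9] M [-0.159  0.745  0.058] tau6 -0.809 q6 0.884
```

Past the slot's stop it turns freely, so I continue.

```bash
python3 -m creep '[{"slide":[0,0,0],"angular":[0,0,1]},{"slide":[0,0,0],"angular":[0,0,1]},{"slide":[0,0,0],"angular":[0,0,1]},{"slide":[0,0,0],"angular":[0,0,1]},{"slide":[0,0,0],"angular":[0,0,1]}]' >/dev/null; python3 s.py
python3 -m creep '[{"slide":[0,0,0],"angular":[0,0,1]},{"slide":[0,0,0],"angular":[0,0,1]},{"slide":[0,0,0],"angular":[0,0,1]},{"slide":[0,0,0],"angular":[0,0,1]},{"slide":[0,0,0],"angular":[0,0,1]}]' >/dev/null; python3 s.py
python3 -m creep '[{"slide":[0,0,0],"angular":[0,0,1]},{"slide":[0,0,0],"angular":[0,0,1]},{"slide":[0,0,0],"angular":[0,0,1]},{"slide":[0,0,0],"angular":[0,0,1]},{"slide":[0,0,0],"angular":[0,0,0.5]}]' >/dev/null; python3 s.py
python3 -m creep '[{"slide":[0,0,0],"angular":[0,0,0]},{"slide":[0,0,0],"angular":[0,0,0]}]' >/dev/null; python3 s.py
python3 -m creep '[{"slide":[0,0,-0.14],"angular":[0,0,0]},{"slide":[0,0,-0.14],"angular":[0,0,0]},{"slide":[0,0,0],"angular":[0,0,0]}]' >/dev/null; python3 s.py
python3 -m creep '[{"slide":[0,0,-0.1],"angular":[0,0,0]},{"slide":[0,0,0],"angular":[0,0,0]}]' >/dev/null; python3 s.py
```

```text
ang 24.85 z 0.2825 F [-3.3 -2.6 16. ] M [-0.418  0.721  0.077] tau6 -0.807 q6 1.234
ang 4.86 z 0.2825 F [-3.  -2.6 15.1] M [-0.606  0.645  0.087] tau6 -0.804 q6 1.583
ang -13.12 z 0.2824 F [-2.4 -3.2 15.6] M [-0.824  0.698  0.042] tau6 -0.045 q6 1.896
ang -12.97 z 0.2824 F [-3.4 -3.3 15.4] M [-0.764  0.673 -0.038] tau6 -0.019 q6 1.894
ang -12.97 z 0.2884 F [-0.6 -3.3  6.2] M [-0.684 -0.025 -0.005] tau6 -0.046 q6 1.894
ang -12.97 z 0.2887 F [ 3.6 -3.5 -1.6] M [-0.698 -0.742 -0.056] tau6 -0.044 q6 1.893
```

It came up 6 mm to a depth of 12 mm and stopped, which is the notch. I'll open the jaws and lift off.

```bash
python3 -m creep '[{"slide":[0,0,0],"angular":[0,0,0]},{"slide":[0,0,0],"angular":[0,0,0]},{"slide":[0,0,0],"angular":[0,0,0]},{"slide":[0,0,0],"angular":[0,0,0]},{"slide":[0,0,0],"angular":[0,0,0]}]' -1
python3 -m creep '[{"slide":[0,0,-0.5],"angular":[0,0,0]},{"slide":[0,0,-1],"angular":[0,0,0]},{"slide":[0,0,-1],"angular":[0,0,0]},{"slide":[0,0,-1],"angular":[0,0,0]},{"slide":[0,0,-1],"angular":[0,0,0]}]'
python3 -m creep '[{"slide":[0,0,-1],"angular":[0,0,0]},{"slide":[0,0,0],"angular":[0,0,0]},{"slide":[0,0,0],"angular":[0,0,0]}]'
python3 - <<'E'
from h import *
st=bot.read_state();p,d=imaging.read_camera('wrist');cv2.imwrite('pics/w7.png',p[:,:,::-1])
C=cloud('wrist',d,st).reshape(-1,3)
k=C[(np.hypot(C[:,0]-.545,C[:,1]-.077)<.034)]
print(np.histogram(k[:,2],bins=np.arange(.08,.16,.004)))
w=k[k[:,2]>.126];print(len(w),np.percentile(w[:,2],[50,90]));u,s,vt=np.linalg.svd(w[:,:2]-w[:,:2].mean(0),full_matrices=False);print('ang',np.degrees(np.arctan2(vt[0,1],vt[0,0])))
l=C[(abs(C[:,0]-.52)<.02)&(abs(C[:,1]-.14)<.02)];print('lid z',np.nanmedian(l[:,2]))
t,_=imaging.read_camera('top');cv2.imwrite('pics/top7.png',t[:,:,::-1])
E
```

```text
time: 18.53
tool_pos: [0.5445, 0.0775, 0.2888]
tcp_rot: [3.121, -0.356, -0.001]
wrist_force: [-0.6, -0.1, 0.3]
width: 0.851
time: 18.95
tool_pos: [0.5445, 0.0774, 0.4036]
tcp_rot: [-3.121, 0.356, -0.001]
wrist_force: [-0.1, 0.7, -0.2]
width: 1.005
time: 19.2
tool_pos: [0.5452, 0.0775, 0.4298]
tcp_rot: [-3.12, 0.356, -0.008]
wrist_force: [-0.9, -0.2, -0.2]
width: 0.997
(array([   0,    0,    2,  535,    0,    0, 1124,  495,    9,   19,   15,
         57,  903,  174,    0,    0,    0,    0,    0]), array([0.08 , 0.084, 0.088, 0.092, 0.096, 0.1  , 0.104, 0.108, 0.112,
       0.116, 0.12 , 0.124, 0.128, 0.132, 0.136, 0.14 , 0.144, 0.148,
       0.152, 0.156]))
20277 [0.34578706 0.35564033]
ang 76.83960210060934
lid z 0.09347132902444022
```

View pics/w7.png

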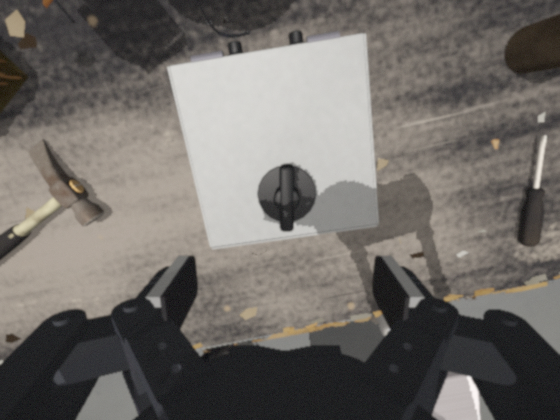

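View pics/top7.png

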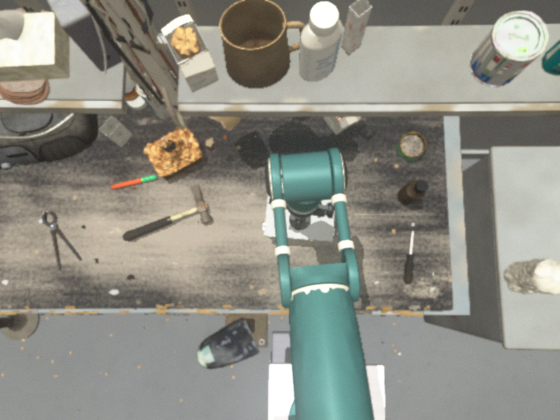

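The wing top is at about 0.131 to 0.132 m and the flange at about 0.108 m, which matches the 12 mm locked depth. The lid reads 0.0935 m (0.094 m expected when shut). The hammer, bottle and screwdriver are at their starting pixels. I'm handing in.

```bash
python3 -c "
from workcell import order
print(order.finish_job())"
```

```text
the job is handed in; nothing more can be done
None
```

The lid is shut and locked, and I handed the job in at about 19.3 s of the 72 s allowed.

- **Shutting the lid:** I pressed the lid shut beside the knob with about 11 N.
- **Finding the slot:** I gripped the wing and turned it to the slot direction seen in the camera. It dropped the full 18 mm there. Feeling both side stops put the slot centre at about 77° (world), against 71° from the picture.
- **Locking:** I pushed the knob right in, made a 90° quarter turn to -13°, eased up, let go and backed off.

**Last checks:**
- While I still held the knob, it rose 6 mm from the bottom and resisted a slight upward pull, which matches the locked notch at 12 mm.
- After release, depth readings put the wing top at about 0.132 m, the flange at about 0.108 m and the lid at 0.0935 m. All of these fit a shut, locked lid.
- The hammer, bottle and screwdriver looked unmoved in the top picture.
- One figure failed: the wing angle I computed from the last depth image (77°) was wrong, because points on the gripper got into the fit. The picture itself shows the wing parallel to the jaws, at -13°.

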